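Open the empty pump bottle for refilling

TASK

The clear plastic pump bottle standing in the bamboo caddy is empty and has to be refilled: first press its pump fully down and let it spring back, then unscrew the tight pump collar anticlockwise while the caddy keeps the bottle from turning, and stop turning as soon as the thread lets go. Lift the collar with its pump straight off and finish while still holding it, upright and still, two or three centimetres clear above the bottle's mouth. The bottle stays standing in the caddy and nothing else on the board is disturbed.

Things in the scene. Friction and masses are not known exactly. Their poses are not given: they have to be found in the camera images.
- caddy: Bamboo caddy fixed to the board: a 6 mm floor and 6 mm walls, 48 mm high, two open bays side by side. Origin: under the centre of the bottle bay (79 mm along its x by 59 mm along its y, inside), on the board. Its second bay (79 x 50 mm) lies on the +y side, centre at y = +60.5 mm. Overall it reaches from -45.5 to +45.5 mm in x and from -35.5 to +91.5 mm in y.
- bottle: Loose clear bottle, about 160 g, in the caddy's bottle bay with 1.5 mm play each side: it turns only 3 or 4 degrees, but lifts straight out. Origin: centre of its underside (6 mm above the board); z up, x along its long side. Body 76 (x) by 56 (y) mm, flat shoulder at 92 mm, round neck of radius 17.5 mm to the mouth at 128 mm, with two quick-thread ramps hidden in the collar.
- bottle_mouth (a point): Centre of the bottle's open mouth, the rim of the neck, 128 mm above the bottle's origin.
- cap: The pump collar: round ribbed white screw cap, 58 mm across (59 over the ribs), 28 mm high, carrying the pump; about 90 g in all. Origin: centre of its lower edge, 107 to 108 mm above the bottle's origin when screwed on. z up, x towards the spout. Screw angle = its yaw minus the bottle's, growing anticlockwise from above; -0.25 to 0.25 rad at the start (spout roughly along the bottle's +x).
- cap_grip (a point): On the collar's axis, 17 mm above its origin: grip here across the collar's y axis (spout between the fingers), about 60 N. A sprung gasket (16 N) makes the thread tight: 0.25 N m to turn. It rises 1 mm and lets go at screw angle 0.9 rad, then the gasket lifts it 3 to 4 mm in all; free until 2.4 rad, where it catches again. Hard stop at -0.4. Lifted too early, it takes the bottle along.
- pump (a joint): Travel of the pump plunger in m: 0 up, 0.008 fully down. A spring pushes it up: 2 N at the start of the stroke, 4.5 N at the bottom; 6 N presses it fully.
- pump_top (a point): Centre of the flat round top (29 mm across) of the pump head, 56 mm above the collar's origin when the pump is up; presses straight down. The head is 10 mm thick, on a stem of 12 mm diameter over a fixed 22 mm boss 8 mm high on the collar.
- spout_tip (a point): End of the spout, 47 mm from the collar's axis along the collar's +x and 50 mm above the collar's origin (pump up); the spout is 12 mm wide and moves with the pump head.
- glass: Empty steel drinking glass, 68 mm across, 95 mm high, standing beyond the caddy. Origin: centre of its underside. Leave it alone.
- coaster: Round bamboo coaster, 94 mm across, 6 mm thick, flat on the board on the robot's side of the caddy. Origin: centre of its underside. Leave it alone.
- striker: Black acrylic carrom striker, disc of 41 mm, 9 mm thick, flat on the board. Origin: centre of its underside. Leave it alone.
- tin: Small round closed tin, 66 mm across, 25 mm high, on the board. Origin: centre of its underside. Leave it alone.
- man_a: Wooden carrom man, disc of 32 mm, 8 mm thick, lying in the caddy's second bay. Leave it alone.
- man_b: Wooden carrom man, disc of 32 mm, 8 mm thick, on the board, to the robot's left. Leave it alone.
- man_c: Dark wooden carrom man, disc of 32 mm, 8 mm thick, on the board, to the robot's right. Leave it alone.
There are look-alikes about, which are no part of the job. Leave any blue or yellow look-alike of the bottle alone.

How it is judged:
On the way, in this order (a step that is already met when the one before it is completed fails the run):
1. the pump is pressed fully down while the collar is still screwed on (value of joint pump above 0.0068 m and angle between the x axis of cap and the x axis of bottle, either way round below 0.6 rad and z of cap in the frame of bottle below 0.112 m), for 0.05 s.
2. the pump has sprung back and is let go, the collar still screwed on (value of joint pump below 0.0015 m and angle between the x axis of cap and the x axis of bottle, either way round below 0.6 rad and z of cap in the frame of bottle below 0.112 m), for 0.1 s.
3. the collar is turned until the thread lets go, still at the neck (angle between the x axis of cap and the x axis of bottle, either way round above 0.8 rad and z of cap in the frame of bottle below 0.14 m and y of spout_tip in the frame of bottle above 0.015 m), for 0.05 s.
At the end, for the whole second after the job is handed in: Collar held by the fingers, upright (0.2 rad), still, pump up, lower edge 4 to 57 mm above the rim, axis within 15 mm of the mouth, clear of the bottle, turned anticlockwise with the spout at most some 25 degrees past straight across; bottle upright in its bay (z of cap in the frame of bottle between 0.132 and 0.185 m and horizontal distance between cap and bottle_mouth below 0.015 m and angle between cap's own z axis and vertical below 0.2 rad and linear speed of cap below 0.03 m/s and contact force between the fingers and cap above 1 N and contact force between cap and bottle below 0.2 N and value of joint pump below 0.002 m and x of spout_tip in the frame of bottle above -0.025 m and y of spout_tip in the frame of bottle above 0.01 m and angle between bottle's own z axis and vertical below 0.1 rad and z of bottle in the frame of caddy below 0.012 m and horizontal distance between bottle and caddy below 0.006 m); the arm keeps its last pose, push and grip.
It fails at once if the bottle is pulled up out of the caddy or tipped (z of bottle in the frame of caddy above 0.025 m or angle between bottle's own z axis and vertical above 0.3 rad).
It fails at once if another thing on the board is pushed more than 30 mm (distance of any of glass, coaster, striker, tin, man_a, man_b, man_c from where it was at the start of the episode above 0.03 m).
It also fails if it takes over 48 s, if anything falls off the work surface, if the arm or the gripper's body presses on something with over 40 N, if the wrist force passes 120 N, or if a joint passes its speed limit or range.

ROBOT

A 6-joint arm with a two-finger parallel gripper is mounted at the origin on the work surface. World frame = base frame: x ahead of the robot, y to its left, z up, the work surface at z = 0. Lengths are in m, angles in rad, forces in N, time in s.
With the tool pointing down it reaches from about 0.35 to 0.8 m from the base axis. Payload 7.3 kg.
Tool frame: the origin (TCP) lies between the finger pads; the fingertips stand ctrl.tip_extent ahead of it and the grasp point (between the pads) lies 2 mm behind it (ctrl.tip_extent is the distance from the TCP to the fingertips, in m); z points along the fingers, y is the line along which they close (so a half turn about z gives the same grasp; the last joint's range is limited). The gripper opens to 85 mm and grips with 20 to 120 N. Pads are 22 mm wide; open, the fingers measure 114 mm over their backs; the gripper's body (76 mm by 85 mm) begins 54 mm behind the grasp point. The pads swing forward as they close: fully open they stand 13 mm farther back than shut.
Start: joints at [1.137, 0.342, 1.524, -0, 1.275, -0.146], TCP at [0.149, 0.503, 0.248] pointing down, gripper open.
Joint ranges: [-2.53, 2.53], [-0.77, 2.02], [0.04, 2.7], [-1, 4.14], [0.28, 2.66], [-3.11, 3.11]. Speed limits (rad/s): [2.57, 2.57, 3.14, 3.14, 3.14, 3.14].

INTERFACE

Orientations are given as [roll, pitch, yaw] about the fixed x, y, z axes, in that order (R = Rz(yaw) Ry(pitch) Rx(roll)).
In Python, from cell import ctrl gives the robot as it stands. The module is installed in compiled form; this text tells all that it offers.
- The arm moves only by the tool apply_moves, never from a script. Its argument "increments" is a list of rows, each an object with "dp": the shift along the tool's x, y, z in mm, a list of three; "roll": the turn about the tool's z in degrees. In form: [{"dp": [x, y, z], "roll": roll}, ...]. A call has 1 to 20 rows; each row is the pose to reach, as a shift and turn from the pose commanded when the call began, along the tool's axes at that moment; what a row does not reach only later rows make up. A row lasts 1/12 s, in which the tool goes at most 41.7 mm and 7.16 degrees, less where a joint would pass 70% of its speed; a pose out of reach is approached as far as the arm can. A call with a gripper value outside its range is refused whole. "hand" is the closure, from 0 (fully open) to 1 (shut), set as the call begins (left out, the last holds). The fingers move at their own pace and stop on an object; the grip force is fixed at half the most. Time passes only in rows, so rows that repeat a pose let the fingers close. It gives the time, the measured TCP pose, the force, the opening and the grip force at its end, in the units of the state.
- ctrl.observe(): the state, without advancing time (a new reading comes with each control period).
- ctrl.grab_frame(name): name is "scene" or "side" or "wrist"; returns the picture (384x512x3 uint8, blue, green, red); there is no depth.
- ctrl.calibration(name): a dict with "camera_matrix" (3x3 intrinsics, pixels), "xyz" and "attitude" of the camera in the world; the wrist camera has in their place "mount" (4x4, takes a point from camera to tool coordinates, whose origin is the TCP and whose axes are the flange's). Camera axes: x right, y down, z forward; pixel columns grow to the right and rows downward; lengths in m; the calibration is good to about 2 mm. The wrist camera is an equidistant fisheye: a pixel r from the principal point sees the ray r / f radians off the axis. A picture is of the moment at which its call begins: read the wrist's pose just before it. calibration takes no time and is no camera call.
- ctrl.hand_in(): hands the job in; it is judged then, once.
The state is a dict: "time_s": time; "qpos": joint angles; "dq": joint speeds; "joint_torque": joint torques, N m; "tcp_pos": TCP position; "tool_rot": TCP orientation; "wrist_force": force on the tool from outside, world axes, zero at the start; "wrist_torque": the same for the moment, N m; "width": finger opening in m; "finger_force": force on a finger pad.
Only numpy, scipy, OpenCV 4.12 (cv2) and the standard library are available. Lean on these libraries where they do the work, as an engineer would, in place of code of your own. Each camera call takes 0.05 s, during which the arm holds its last target. There are 200 camera calls.

## Working session

There is one attempt and no reset: what is moved stays moved. The work goes in short steps, Python scripts to look and compute and a tool call to move; the robot and the scene stay as the last step left them, time stands still between calls to the robot, and variables do not carry over. Pictures are saved under pics/ and viewed, at most 10 in all, crops included, and the job is handed in when it is done.

Besides the shell and the picture viewer there is one more tool, called after "Emit:" by a JSON object that holds its "api" and its "payload", one argument or row to a line. apply_moves: Moves the arm, as the interface text tells. Its arguments: {"type":"object","properties":{"increments":{"type":"array","items":{"type":"object","properties":{"dp":{"type":"array","items":{"type":"number"}},"roll":{"type":"number"}}}},"hand":{"type":"number"}},"required":["increments"]}

```bash
mkdir -p pics
python3 - <<'E'
from cell import ctrl
import cv2,numpy as np
s=ctrl.observe();print({k:np.round(v,3) for k,v in s.items()},ctrl.tip_extent)
a=[ctrl.grab_frame(n) for n in("scene","side")]
for n,f in zip(("scene","side"),a): cv2.imwrite(f"pics/{n}0.png",f);print(n,ctrl.calibration(n))
cv2.imwrite("pics/both0.png",cv2.resize(np.vstack(a),None,fx=.78,fy=.78))
print(ctrl.calibration("wrist"))
E
```

```text
{'time_s': np.float64(0.0), 'qpos': array([ 1.137,  0.343,  1.525,  0.   ,  1.275, -0.146]), 'dq': array([ 0.001, -0.001,  0.001, -0.   , -0.   ,  0.001]), 'joint_torque': array([-1.0000e-03, -4.3369e+01, -2.4600e+01, -0.0000e+00,  8.0000e-03,
       -0.0000e+00]), 'tcp_pos': array([0.149, 0.503, 0.248]), 'tool_rot': array([-3.14 , -0.   ,  2.854]), 'wrist_force': array([ 0.205, -0.104, -0.956]), 'wrist_torque': array([ 0.075, -0.023,  0.003]), 'finger_force': np.float64(0.0), 'width': np.float64(0.085)} 0.017
scene {'camera_matrix': array([[462.58332488,   0.        , 251.49950675],
       [  0.        , 462.58332488, 193.38538637],
       [  0.        ,   0.        ,   1.        ]]), 'xyz': array([0.91415944, 0.84003272, 1.14520614]), 'attitude': array([-2.38578664,  0.01336251,  2.61462003])}
side {'camera_matrix': array([[356.3593314 ,   0.        , 258.94739538],
       [  0.        , 356.3593314 , 190.91112926],
       [  0.        ,   0.        ,   1.        ]]), 'xyz': array([ 0.03214382, -0.56022049,  1.00525048]), 'attitude': array([-2.46700243,  0.01629071, -0.6923999 ])}
{'camera_matrix': array([[297.31863964,   0.        , 250.10441633],
       [  0.        , 297.31863964, 191.24439206],
       [  0.        ,   0.        ,   1.        ]]), 'mount': array([[ 1.85764485e-04, -9.50428288e-01, -3.10943782e-01,
         7.94125812e-02],
       [ 9.99999916e-01,  2.89795451e-04, -2.88365068e-04,
        -4.58690336e-04],
       [ 3.64180412e-04, -3.10943702e-01,  9.50428262e-01,
        -1.25079879e-01],
       [ 0.00000000e+00,  0.00000000e+00,  0.00000000e+00,
         1.00000000e+00]])}
```

View pics/scene0.png

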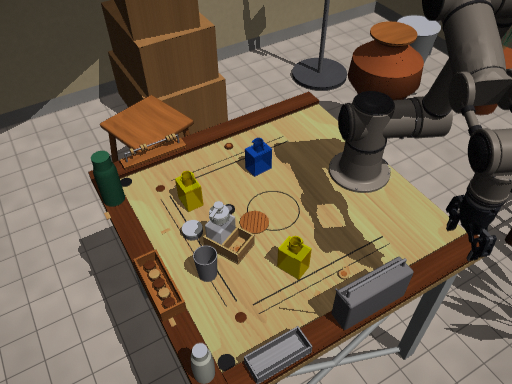

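View pics/side0.png

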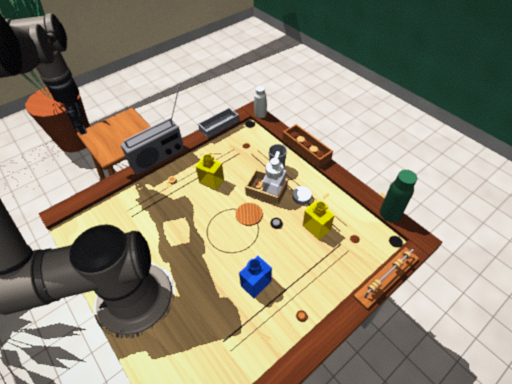

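Candidates for the pump bottle are yellow at scene (189,190) and (294,256), blue at (258,156), and clear/white at (220,222), which is (274,180) in side. Only the clear one stands in the caddy, so that is the target. I'll confirm it in enlarged crops.

Run:
```python
import cv2,numpy as np
a=cv2.imread("pics/scene0.png")[185:285,170:270];b=cv2.imread("pics/side0.png")[135:235,225:325]
cv2.imwrite("pics/crop0.png",cv2.resize(np.hstack([a,b]),None,fx=4,fy=4,interpolation=cv2.INTER_CUBIC))
```

```text
(no output)
```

View pics/crop0.png

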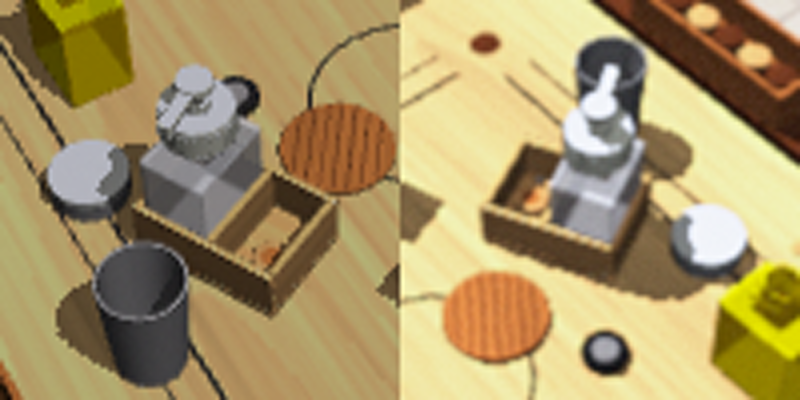

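The crop shows the clear bottle with the white collar standing in the caddy. Its pump top is at scene (218.5,204.5) and side (275,161), and the spout points away from the robot towards the glass.

```bash
cat > h.py <<'E'
from cell import ctrl
import numpy as np,cv2
from scipy.spatial.transform import Rotation as R
def cam(n,s=None):
    c=ctrl.calibration(n);K=c["camera_matrix"]
    if n=="wrist":
        T=np.eye(4);T[:3,:3]=R.from_euler("xyz",s["tool_rot"]).as_matrix();T[:3,3]=s["tcp_pos"];T=T@c["mount"]
        return K,T[:3,:3],T[:3,3]
    return K,R.from_euler("xyz",c["attitude"]).as_matrix(),c["xyz"]
def ray(n,px,s=None):
    K,M,o=cam(n,s);v=np.array([(px[0]-K[0,2])/K[0,0],(px[1]-K[1,2])/K[1,1]])
    if n=="wrist":
        r=np.hypot(*v);d=np.array([*(v/max(r,1e-9)*np.sin(r)),np.cos(r)])
    else: d=np.array([*v,1])
    return o,M@d/np.linalg.norm(d)
def plane(n,px,z,s=None):
    o,d=ray(n,px,s);return o+d*(z-o[2])/d[2]
def tri(rays):
    A=sum(np.eye(3)-np.outer(d,d) for o,d in rays);b=sum((np.eye(3)-np.outer(d,d))@o for o,d in rays)
    return np.linalg.solve(A,b)
E
python3 - <<'E'
from h import *
np.set_printoptions(precision=4,suppress=True)
for a,b,z in(((218.5,204.5),(275,161.3),.1695),((211.8,216.3),(278,153),.1635)):
    print(plane("scene",a,z),plane("side",b,z),tri([ray("scene",a),ray("side",b)]))
print([plane("scene",(170+x/4,185+y/4),.048) for x,y in((337,205),(275,172),(134,205),(275,270))])
s=ctrl.observe();print(R.from_euler("xyz",s["tool_rot"]).as_matrix())
E
```

```text
[0.5651 0.0279 0.1695] [0.5655 0.0234 0.1695] [0.5655 0.0253 0.1675]
[0.5994 0.0527 0.1635] [0.6016 0.0494 0.1635] [0.6005 0.0507 0.1626]
[array([0.4884, 0.0956, 0.048 ]), array([0.5129, 0.044 , 0.048 ]), array([0.6194, 0.0176, 0.048 ]), array([0.5575, 0.124 , 0.048 ])]
[[-0.9589  0.2839 -0.0006]
 [ 0.2839  0.9589 -0.0013]
 [ 0.0002 -0.0014 -1.    ]]
```

Emit:
{"api": "apply_moves", "payload": {
  "increments": [
    {"dp":[-534,-339,-42],"roll":128},
    {"dp":[-534,-339,-42],"roll":128},
    {"dp":[-534,-339,-42],"roll":128},
    {"dp":[-534,-339,-42],"roll":128},
    {"dp":[-534,-339,-42],"roll":128},
    {"dp":[-534,-339,-42],"roll":128},
    {"dp":[-534,-339,-42],"roll":128},
    {"dp":[-534,-339,-42],"roll":128},
    {"dp":[-534,-339,-42],"roll":128},
    {"dp":[-534,-339,-42],"roll":128},
    {"dp":[-534,-339,-42],"roll":128},
    {"dp":[-534,-339,-42],"roll":128},
    {"dp":[-534,-339,-42],"roll":128},
    {"dp":[-534,-339,-42],"roll":128},
    {"dp":[-534,-339,-42],"roll":128},
    {"dp":[-534,-339,-42],"roll":128},
    {"dp":[-534,-339,-42],"roll":128},
    {"dp":[-534,-339,-42],"roll":128},
    {"dp":[-534,-339,-42],"roll":128},
    {"dp":[-534,-339,-42],"roll":128}
  ],
  "hand": 1
}}

```text
time_s: 1.77
tcp_pos: [0.5646, 0.0268, 0.2899]
tool_rot: [-3.141, 0.001, 0.623]
wrist_force: [-0.5, 0.5, -0.4]
width: 0.0002
finger_force: 0.0
```

Run:
```python
from h import *
s=ctrl.observe();f=ctrl.grab_frame("wrist");cv2.imwrite("pics/w1.png",f)
print({k:np.round(v,3) for k,v in s.items()})
import pickle;pickle.dump(s,open("s1.pkl","wb"))
```

```text
{'time_s': np.float64(1.767), 'qpos': array([-0.088,  0.39 ,  1.336,  0.   ,  1.416,  0.86 ]), 'dq': array([ 0.005, -0.006,  0.   , -0.001,  0.001, -0.018]), 'joint_torque': array([-2.9800e-01, -4.6904e+01, -2.5934e+01, -1.3000e-02, -3.0000e-03,
        3.8800e-01]), 'tcp_pos': array([0.565, 0.027, 0.29 ]), 'tool_rot': array([-3.141e+00,  1.000e-03,  6.230e-01]), 'wrist_force': array([-0.513,  0.451, -0.399]), 'wrist_torque': array([-0.011,  0.006, -0.035]), 'finger_force': np.float64(0.0), 'width': np.float64(0.0)}
```

View pics/w1.png

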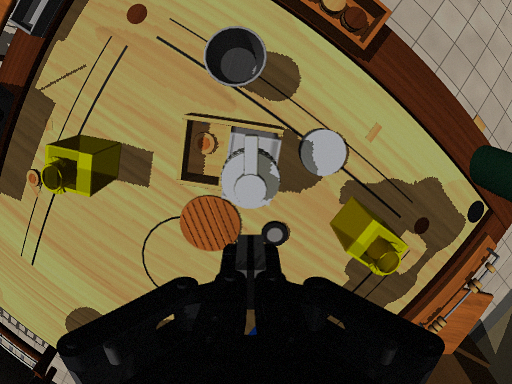

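The wrist view shows the pump top at (250,189), the spout tip at about (250,137), and caddy rim corners at (187,114), (281,124) and (180,182). I'll measure these.

Run:
```python
from h import *
import pickle;s=pickle.load(open("s1.pkl","rb"));np.set_printoptions(precision=4,suppress=True)
f=cv2.imread("pics/w1.png")
g=cv2.cvtColor(f,cv2.COLOR_BGR2GRAY)
m=((f.max(2).astype(int)-f.min(2)<25)&(g>165)).astype(np.uint8)[125:215,205:295]
cv2.imwrite("pics/w1c.png",cv2.resize(f[100:220,170:300],None,fx=5,fy=5,interpolation=cv2.INTER_CUBIC))
print(cv2.HoughCircles(g[100:220,170:300],cv2.HOUGH_GRADIENT,1,5,param1=100,param2=12,minRadius=10,maxRadius=40)[0][:6]+[170,100,0])
for n,p,z in(("top",(250,189),.1695),("tip",(250,137),.1675),("c1",(187,114),.048),("c2",(281,124),.048),("c3",(180,182),.048)):
    print(n,plane("wrist",p,z,s))
```

```text
[[250.5 177.5  30.4]
 [211.5 164.5  33.8]
 [241.5 172.5  38.3]
 [210.5 157.5  39.4]
 [213.5 152.5  37.2]
 [219.5 153.5  37.2]]
top [0.566  0.0271 0.1695]
tip [0.6025 0.0534 0.1675]
c1 [0.5681 0.125  0.048 ]
c2 [0.625  0.0226 0.048 ]
c3 [0.4886 0.0846 0.048 ]
```

View pics/w1c.png

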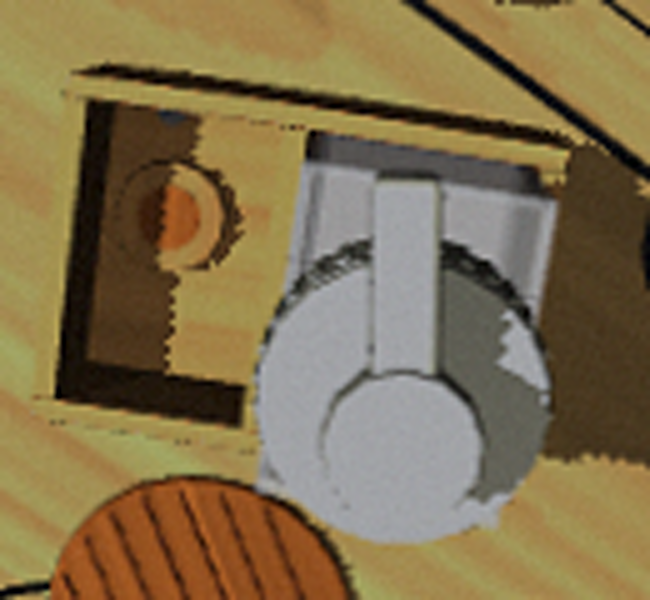

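Run:
```python
from h import *
import pickle;s=pickle.load(open("s1.pkl","rb"));np.set_printoptions(precision=4,suppress=True)
P={}
for n,p,z in(("top",(403,448),.1695),("tip",(409,180),.1675),("c1",(70,80),.048),("c2",(572,150),.048),("c3",(37,402),.048)):
    P[n]=plane("wrist",(170+(p[0]-2)/5,100+(p[1]-2)/5),z,s);print(n,P[n])
d=P["tip"]-P["top"];print("spout",np.arctan2(d[1],d[0]),np.hypot(*d[:2]))
d=P["c1"]-P["c2"];a=np.arctan2(d[1],d[0])-np.pi/2;print("caddy",a,np.hypot(*d[:2]))
y=np.array([-np.sin(a),np.cos(a)]);x=np.array([np.cos(a),np.sin(a)])
print("bay", P["c2"][:2]-.0455*x+.0355*y, P["c1"][:2]-.0455*x-.0915*y, P["c3"][:2]+.0455*x-.0915*y)
```

```text
top [0.5659 0.0269 0.1695]
tip [0.6041 0.0531 0.1675]
c1 [0.564  0.1275 0.048 ]
c2 [0.6216 0.0154 0.048 ]
c3 [0.4885 0.0894 0.048 ]
spout 0.6016874341706256 0.04636073173079178
caddy 0.4746883976282046 0.12601808073926515
bay [0.5649 0.0262] [0.5653 0.0253] [0.5708 0.0288]
```

Emit:
{"api": "apply_moves", "payload": {
  "increments": [
    {"dp":[1,-1,35],"roll":0},
    {"dp":[1,-1,65],"roll":0},
    {"dp":[1,-1,85],"roll":0},
    {"dp":[1,-1,97],"roll":0},
    {"dp":[1,-1,102],"roll":0},
    {"dp":[1,-1,105],"roll":0},
    {"dp":[1,-1,105],"roll":0},
    {"dp":[1,-1,105],"roll":0}
  ]
}}

```text
time_s: 2.48
tcp_pos: [0.5655, 0.0283, 0.1865]
tool_rot: [3.14, -0.001, 0.621]
wrist_force: [-1.4, -0.5, 2.5]
width: -0.0002
finger_force: 1.2
```

Emit:
{"api": "apply_moves", "payload": {
  "increments": [
    {"dp":[0,1,2],"roll":0},
    {"dp":[0,1,4],"roll":0},
    {"dp":[0,1,5],"roll":0},
    {"dp":[0,1,6],"roll":0},
    {"dp":[0,1,6],"roll":0}
  ]
}}

```text
time_s: 2.9
tcp_pos: [0.5656, 0.0274, 0.1797]
tool_rot: [3.141, -0.0, 0.62]
wrist_force: [-2.5, 0.7, 5.5]
width: 0.0002
finger_force: 2.7
```

Emit:
{"api": "apply_moves", "payload": {
  "increments": [
    {"dp":[0,0,1],"roll":0},
    {"dp":[0,0,1],"roll":0}
  ]
}}

```text
time_s: 3.07
tcp_pos: [0.5659, 0.0275, 0.1796]
tool_rot: [3.141, -0.001, 0.62]
wrist_force: [-2.2, 0.5, 10.3]
width: -0.0
finger_force: 5.1
```

Emit:
{"api": "apply_moves", "payload": {
  "increments": [
    {"dp":[0,0,1],"roll":0},
    {"dp":[0,0,1],"roll":0}
  ]
}}

```text
time_s: 3.23
tcp_pos: [0.566, 0.0275, 0.1791]
tool_rot: [3.14, -0.002, 0.62]
wrist_force: [-4.2, -0.3, 14.9]
width: 0.0001
finger_force: 7.6
```

Emit:
{"api": "apply_moves", "payload": {
  "increments": [
    {"dp":[0,0,-8],"roll":0},
    {"dp":[0,0,-25],"roll":0},
    {"dp":[0,0,-55],"roll":0},
    {"dp":[0,0,-65],"roll":0},
    {"dp":[0,0,-65],"roll":0}
  ]
}}

```text
time_s: 3.65
tcp_pos: [0.5672, 0.0272, 0.2449]
tool_rot: [3.138, -0.005, 0.62]
wrist_force: [0.3, 0.5, 0.2]
width: 0.0002
finger_force: 0.0
```

Emit:
{"api": "apply_moves", "payload": {
  "increments": [
    {"dp":[0,0,0],"roll":1},
    {"dp":[0,0,0],"roll":1},
    {"dp":[0,0,0],"roll":1},
    {"dp":[0,0,0],"roll":1},
    {"dp":[0,0,0],"roll":1},
    {"dp":[0,0,0],"roll":1},
    {"dp":[0,0,0],"roll":1},
    {"dp":[0,0,0],"roll":1}
  ],
  "hand": 0
}}

```text
time_s: 4.32
tcp_pos: [0.5656, 0.0274, 0.2422]
tool_rot: [-3.141, 0.0, 0.602]
wrist_force: [-0.1, -0.4, 0.5]
width: 0.0856
finger_force: 0.0
```

Run:
```python
from h import *
s=ctrl.observe();f=ctrl.grab_frame("wrist");print(s["tcp_pos"],s["tool_rot"],s["wrist_force"],s["width"],ctrl.tip_extent)
cv2.imwrite("pics/w2.png",f)
```

```text
[0.56563024 0.02737023 0.24216468] [-3.14144518e+00  5.29118211e-05  6.02292275e-01] [-0.08064426 -0.38174367  0.4892848 ] 0.08562770178657772 0.017
```

View pics/w2.png

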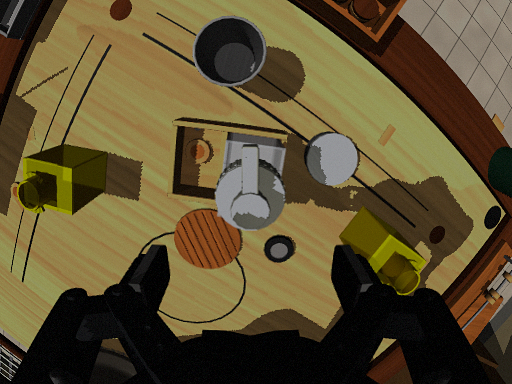

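The pump head at (250,207) is centred between the open fingers, at about 150 and 350, and it has sprung back. Descending to grip.

Emit:
{"api": "apply_moves", "payload": {
  "increments": [
    {"dp":[0,0,20],"roll":0},
    {"dp":[0,0,40],"roll":0},
    {"dp":[0,0,60],"roll":0},
    {"dp":[0,0,80],"roll":0},
    {"dp":[0,0,98],"roll":0},
    {"dp":[0,0,110],"roll":0},
    {"dp":[0,0,116],"roll":0},
    {"dp":[0,0,116],"roll":0},
    {"dp":[0,0,116],"roll":0}
  ]
}}

```text
time_s: 5.12
tcp_pos: [0.5659, 0.0274, 0.1267]
tool_rot: [3.141, -0.0, 0.602]
wrist_force: [-0.2, 0.7, -0.3]
width: 0.0853
finger_force: 0.0
```

Emit:
{"api": "apply_moves", "payload": {
  "increments": [
    {"dp":[0,0,0],"roll":0},
    {"dp":[0,0,0],"roll":0},
    {"dp":[0,0,0],"roll":0},
    {"dp":[0,0,0],"roll":0},
    {"dp":[0,0,0],"roll":0},
    {"dp":[0,0,0],"roll":0},
    {"dp":[0,0,0],"roll":0},
    {"dp":[0,0,0],"roll":0}
  ],
  "hand": 1
}}

```text
time_s: 5.78
tcp_pos: [0.5661, 0.0275, 0.1278]
tool_rot: [3.14, -0.002, 0.602]
wrist_force: [-1.0, -0.0, 5.5]
width: 0.057
finger_force: 62.5
```

Emit:
{"api": "apply_moves", "payload": {
  "increments": [
    {"dp":[0,0,0],"roll":-3},
    {"dp":[0,0,0],"roll":-6},
    {"dp":[0,0,0],"roll":-9},
    {"dp":[0,0,0],"roll":-12},
    {"dp":[0,0,0],"roll":-15},
    {"dp":[0,0,0],"roll":-18},
    {"dp":[0,0,-0.5],"roll":-21},
    {"dp":[0,0,-0.5],"roll":-24},
    {"dp":[0,0,-0.5],"roll":-27},
    {"dp":[0,0,-1],"roll":-30},
    {"dp":[0,0,-1],"roll":-33},
    {"dp":[0,0,-1],"roll":-36},
    {"dp":[0,0,-1],"roll":-39},
    {"dp":[0,0,-1],"roll":-40},
    {"dp":[0,0,-1],"roll":-40}
  ]
}}

```text
time_s: 7.03
tcp_pos: [0.5666, 0.028, 0.1288]
tool_rot: [3.139, -0.002, 1.301]
wrist_force: [0.4, 4.5, 6.4]
width: 0.0573
finger_force: 64.1
```

Run:
```python
from h import *
s=ctrl.observe();print({k:np.round(v,3) for k,v in s.items()})
```

```text
{'time_s': np.float64(7.033), 'qpos': array([-8.600e-02,  5.350e-01,  1.570e+00,  1.000e-03,  1.034e+00,
        1.830e-01]), 'dq': array([ 0.   ,  0.   , -0.001, -0.003, -0.   ,  0.029]), 'joint_torque': array([-1.9170e+00, -4.6288e+01, -1.9491e+01, -9.1700e-01,  3.3000e-02,
       -3.8200e-01]), 'tcp_pos': array([0.567, 0.028, 0.129]), 'tool_rot': array([ 3.139e+00, -2.000e-03,  1.301e+00]), 'wrist_force': array([0.397, 4.489, 6.424]), 'wrist_torque': array([ 0.56 , -0.093, -0.058]), 'finger_force': np.float64(64.148), 'width': np.float64(0.057)}
```

Emit:
{"api": "apply_moves", "payload": {
  "increments": [
    {"dp":[0,0,0],"roll":-3},
    {"dp":[0,0,0],"roll":-6},
    {"dp":[0,0,0],"roll":-9},
    {"dp":[0,0,0],"roll":-12},
    {"dp":[0,0,0],"roll":-12}
  ]
}}

```text
time_s: 7.45
tcp_pos: [0.5666, 0.0281, 0.1295]
tool_rot: [3.138, -0.001, 1.512]
wrist_force: [-1.4, 3.4, 12.2]
width: 0.0569
finger_force: 64.7
```

Run:
```python
from h import *
s=ctrl.observe();print({k:np.round(v,3) for k,v in s.items()})
f=ctrl.grab_frame("wrist");a=ctrl.grab_frame("scene")[185:285,170:270];b=ctrl.grab_frame("side")[135:235,225:325]
cv2.imwrite("pics/t3.png",np.hstack([cv2.resize(f[90:330,140:360],(367,400)),cv2.resize(np.vstack([a,b]),(200,400))]))
```

```text
{'time_s': np.float64(7.45), 'qpos': array([-8.600e-02,  5.340e-01,  1.569e+00,  1.000e-03,  1.035e+00,
       -2.800e-02]), 'dq': array([-0.001,  0.001, -0.001, -0.007, -0.003,  0.069]), 'joint_torque': array([ -2.175, -43.407, -18.941,  -0.826,  -0.635,  -0.585]), 'tcp_pos': array([0.567, 0.028, 0.13 ]), 'tool_rot': array([ 3.138e+00, -1.000e-03,  1.512e+00]), 'wrist_force': array([-1.398,  3.445, 12.229]), 'wrist_torque': array([0.598, 0.333, 0.076]), 'finger_force': np.float64(64.651), 'width': np.float64(0.057)}
```

View pics/t3.png

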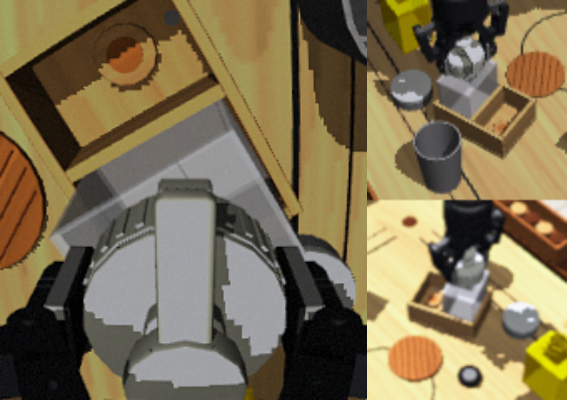

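The spout has turned with the gripper and is now roughly across the bottle. The gasket pushes up about 12 N. I'll turn a few degrees more for margin, then ease up.

Emit:
{"api": "apply_moves", "payload": {
  "increments": [
    {"dp":[0,0,0],"roll":-3},
    {"dp":[0,0,0],"roll":-6},
    {"dp":[0,0,0],"roll":-6},
    {"dp":[0,0,-0.5],"roll":-6},
    {"dp":[0,0,-1],"roll":-6},
    {"dp":[0,0,-1.5],"roll":-6},
    {"dp":[0,0,-2],"roll":-6},
    {"dp":[0,0,-2],"roll":-6}
  ]
}}

```text
time_s: 8.27
tcp_pos: [0.5663, 0.0277, 0.1304]
tool_rot: [3.139, -0.0, 1.614]
wrist_force: [0.2, 3.7, 6.3]
width: 0.0571
finger_force: 64.2
```

Emit:
{"api": "apply_moves", "payload": {
  "increments": [
    {"dp":[0,0,-0.5],"roll":0},
    {"dp":[0,0,-1],"roll":0},
    {"dp":[0,0,-1.5],"roll":0},
    {"dp":[0,0,-2],"roll":0},
    {"dp":[0,0,-2],"roll":0}
  ]
}}

```text
time_s: 8.68
tcp_pos: [0.5651, 0.0271, 0.1307]
tool_rot: [-3.14, 0.0, 1.614]
wrist_force: [0.1, -0.3, -0.5]
width: 0.0572
finger_force: 63.8
```

Emit:
{"api": "apply_moves", "payload": {
  "increments": [
    {"dp":[0,0,-1],"roll":0},
    {"dp":[0,0,-2],"roll":0},
    {"dp":[0,0,-3],"roll":0},
    {"dp":[0,0,-4],"roll":0},
    {"dp":[0,0,-4],"roll":0},
    {"dp":[0,0,-4],"roll":0}
  ]
}}

```text
time_s: 9.18
tcp_pos: [0.5656, 0.0274, 0.1354]
tool_rot: [3.142, -0.0, 1.615]
wrist_force: [0.1, 0.4, -0.1]
width: 0.0571
finger_force: 63.9
```

Run:
```python
from h import *
s=ctrl.observe();print({k:np.round(v,3) for k,v in s.items()})
```

```text
{'time_s': np.float64(9.183), 'qpos': array([-0.087,  0.527,  1.563,  0.   ,  1.052, -0.131]), 'dq': array([ 0.002,  0.002,  0.002, -0.001, -0.001,  0.002]), 'joint_torque': array([-2.2700e-01, -5.0188e+01, -2.2149e+01, -9.0000e-02, -1.5800e-01,
        4.0000e-03]), 'tcp_pos': array([0.566, 0.027, 0.135]), 'tool_rot': array([ 3.142, -0.   ,  1.615]), 'wrist_force': array([ 0.087,  0.412, -0.054]), 'wrist_torque': array([0.06 , 0.041, 0.039]), 'finger_force': np.float64(63.865), 'width': np.float64(0.057)}
```

Emit:
{"api": "apply_moves", "payload": {
  "increments": [
    {"dp":[0,0,-3],"roll":0},
    {"dp":[0,0,-6],"roll":0},
    {"dp":[0,0,-9],"roll":0},
    {"dp":[0,0,-12],"roll":0},
    {"dp":[0,0,-12],"roll":0},
    {"dp":[0,0,-12],"roll":0}
  ]
}}

```text
time_s: 9.68
tcp_pos: [0.5658, 0.0274, 0.1476]
tool_rot: [3.141, 0.0, 1.615]
wrist_force: [0.4, -0.4, -1.1]
width: 0.057
finger_force: 63.9
```

Run:
```python
from h import *
F=[ctrl.observe()["wrist_force"]]
I=[ctrl.grab_frame(n) for n in("scene","side","wrist")]
for i in range(2):F.append(ctrl.observe()["wrist_force"]) 
print(np.round(F,2))
z=lambda p:cv2.resize(p,(400,400),interpolation=cv2.INTER_CUBIC)
cv2.imwrite("pics/l1.png",np.hstack([z(I[0][185:285,170:270]),z(I[1][135:235,225:325])]))
```

```text
[[ 0.35 -0.36 -1.12]
 [ 0.01  0.67 -1.03]
 [ 0.01  0.67 -1.03]]
```

View pics/l1.png

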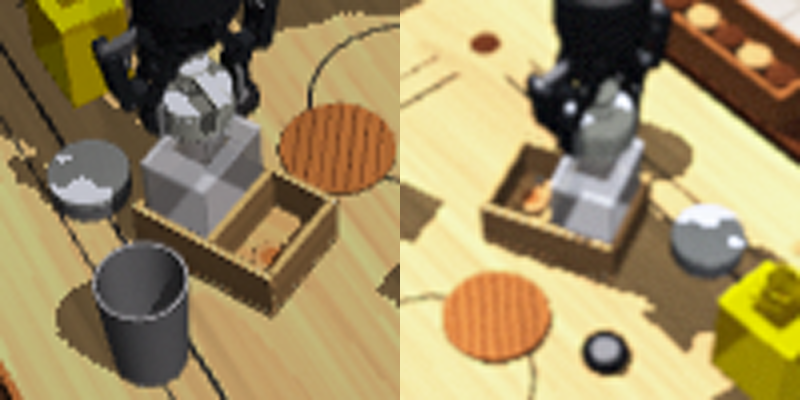

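The bottle's corners in the scene crop are where they were at the start, (145,155) and (262,140), so it is still seated. The collar is now above the neck and the force equals the collar's weight alone. Lifting to the final height.

Emit:
{"api": "apply_moves", "payload": {
  "increments": [
    {"dp":[0,0,-5],"roll":0},
    {"dp":[0,0,-10],"roll":0},
    {"dp":[0,0,-15],"roll":0},
    {"dp":[0,0,-20],"roll":0},
    {"dp":[0,0,-24],"roll":0},
    {"dp":[0,0,-26],"roll":0},
    {"dp":[0,0,-26],"roll":0},
    {"dp":[0,0,-26],"roll":0},
    {"dp":[0,0,-26],"roll":0},
    {"dp":[0,0,-26],"roll":0},
    {"dp":[0,0,-26],"roll":0}
  ]
}}

```text
time_s: 10.75
tcp_pos: [0.5655, 0.0274, 0.173]
tool_rot: [-3.141, -0.0, 1.615]
wrist_force: [-0.3, -0.3, -1.0]
width: 0.0573
finger_force: 63.9
```

Run:
```python
from h import *
I=[ctrl.grab_frame(n) for n in("scene","side")]
z=lambda p:cv2.resize(p,(400,400),interpolation=cv2.INTER_CUBIC)
cv2.imwrite("pics/l2.png",np.hstack([z(I[0][185:285,170:270]),z(I[1][135:235,225:325])]))
```

```text
(no output)
```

View pics/l2.png

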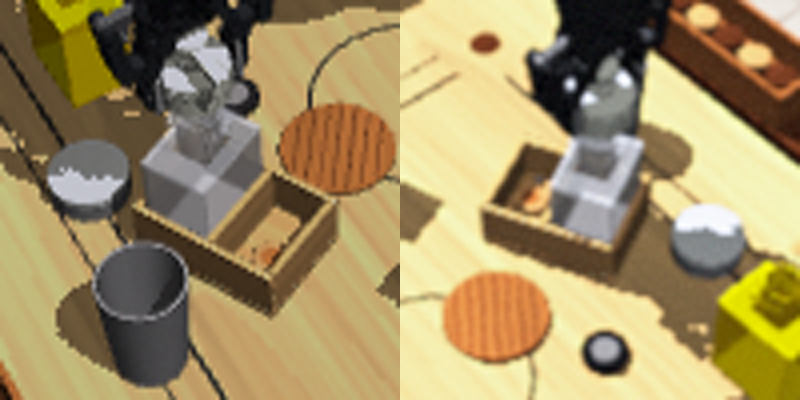

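The neck is bare at crop (208,135), the bottle is seated in the caddy, and the collar is held above it. The other things in these two crops have not moved. Handing in.

```bash
python3 -c "
from cell import ctrl
print(ctrl.hand_in())"
```

```text
the job is handed in; nothing more can be done
None
```

I pressed the pump fully and let it spring back, unscrewed the collar, and lifted it off. At hand-in it was held upright and still about 25 mm above the bottle's mouth, with the bottle still seated in the caddy; no verdict came back.

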